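Unlock the sprung drawer by feel

ROBOT

A 7-joint arm with a two-finger parallel gripper is mounted at the origin on a cart in front of the work surface, level with it; the furniture and walls round the work are solid. World frame = base frame: x ahead of the robot, y to its left, z up, the work surface at z = 0. Lengths are in m, angles in rad, forces in N, time in s.
With the tool pointing down it reaches from about 0.425 to 0.875 m from the base axis. Payload 4.7 kg.
Tool frame: the origin (TCP) lies at the centre of the arm's flange, where the gripper is bolted on; the fingertips stand 182 mm ahead of it and the grasp point (between the pads) lies 164 mm ahead of it; x points along the fingers, y is the direction in which the jaws open and shut, and the axes are right-handed (so a half turn about x gives the same grasp; the last joint's range is limited). The gripper opens to 87 mm and grips with 3 to 60 N. Pads are 19 mm wide; open, the fingers measure 117 mm over their backs; the gripper's body (75 mm by 190 mm) begins 51 mm behind the grasp point.
Start: joints at [-1.101, 0.321, -0.07, 1.45, 0.023, 1.371, -0.057], TCP at [0.286, 0.584, 0.405] pointing down, gripper open.
Joint ranges: [-2.86, 2.86], [-0.3, 2.09], [-1.38, 1.24], [0.06, 2.45], [-1.56, 4.7], [0.09, 2.05], [-2.69, 2.69]. Speed limits (rad/s): [2.57, 2.57, 3.14, 3.14, 3.14, 3.14, 3.14].

INTERFACE

Orientations are given as a rotation vector (axis times angle).
In Python, from bench import ctrl gives the robot as it stands.
- The arm moves only by the shell command python3 -m crank 'ROWS' [FORCE]. ROWS is JSON, one flat list of numbers, 7 for each row, row after row: the shift along the tool's x, y, z in mm, then the turn, a rotation vector about the tool's x, y, z in rad, then the finger opening in mm, from 0 to 87. A call has exactly 5 rows; each row shifts and turns the commanded pose from where the row before left it, along the tool's axes as they then stand; what a row does not reach is not made up. A row lasts 1/8 s, in which the tool goes at most 62.5 mm and 10.7 degrees, less where a joint would pass 70% of its speed; a pose out of reach is approached as far as the arm can. A call with a gripper value outside its range is refused whole. The fingers move at their own pace and stop on an object; FORCE is the grip in N (left out, the last holds). Time passes only in rows, so rows that do not move let the fingers close, or fill a call up. It gives the time, the measured TCP pose, the force and the opening at its end, in the units of the state.
- ctrl.get_state(): the state, without advancing time (a new reading comes with each control period).
- ctrl.get_image(name): name is "scene" or "top" or "wrist"; returns the picture (420x560x3 uint8, red, green, blue); there is no depth.
- ctrl.camera_params(name): a dict with "K" (3x3 intrinsics, pixels), "world_to_cam" (4x4, takes a point from world to camera coordinates); the wrist camera has in their place "hand_eye" (4x4, takes a point from camera to tool coordinates, whose origin is the TCP and whose axes are the tool frame's). Camera axes: x right, y down, z forward; pixel columns grow to the right and rows downward; lengths in m; the calibration is good to about 2 mm. A picture is of the moment at which its call begins: read the wrist's pose just before it. camera_params takes no time and is no camera call.
- ctrl.close_job(): hands the job in, once; it reports no verdict.
Trained networks look in the newest picture that a camera, given by its name, has taken for a name from the list of things; names that differ only in an ending like _2 or _b are one class to them, and where a whole thing is asked for, a point or a joint stands for the part that bears it (a point fixed in the world has none). Each returns a list of dicts, best first, with "confidence" (0 to 1); they miss things now and then, are a little off and sometimes report something else, mostly with a low value. They report only what shows in the picture. A call takes as long as a camera call.
- ctrl.regions_of(camera, target): "region" (420x560 bool, what is visible of it) and "at" ([column, row] in pixels, amid what is visible of it).
- ctrl.mark_of(camera, target): "at" ([column, row] in pixels: a listed point, or the origin of a listed thing).
The state is a dict: "time": time; "joint_positions": joint angles; "qd": joint speeds; "joint_torque": joint torques, N m; "position": TCP position; "tool_rot": TCP orientation; "ft_force": force on the tool from outside, world axes, zero at the start; "torque": the same for the moment, N m; "grip_width": opening from 0.0 (shut) to 1.0 (fully open).
Only numpy, scipy, OpenCV 4.12 (cv2) and the standard library are available. Lean on these libraries where they do the work, as an engineer would, in place of code of your own. Each camera call takes 0.05 s, during which the arm holds its last target.

TASK

Take the wing-handled key out of the holder block, push it fully home in the lock on top of the grey lock box, feeling for the slot of the barrel because it rarely stands where the marks point, and turn it clockwise until the hidden bolt lets go and the drawer springs open. Be gentle: never press or force the key in the lock with more than about 25 N. Leave the key upright and fully home in the lock, let go of it, and leave the plug gauge, the drill chuck and the hose fitting where they are.

Things in the scene. Friction and masses are not known exactly. Their poses are not given: they have to be found in the camera images.
- lock_box: Fixed grey steel box, 160 x 160 x 84 mm high; origin at the centre of its underside, z up, drawer front facing its own -x. In the middle of its top a square steel lock boss, 52 x 52 mm, whose top is 88 mm above the origin. Two short black lines on the top, before and behind the boss along the box's x axis, are the marks for the barrel's slot.
- lock_mouth (a point): Centre of the lock's mouth, on the boss's top, 88 mm above the box's origin. A round bore, 31 mm in diameter with a 3 mm chamfer, goes 24 mm straight down from here to the barrel.
- barrel_face (a point): Centre of the barrel's flat face at the bore's bottom, 64 mm above the box's origin. In it is a slot 30 x 8 mm, 14 mm deep; the key's bit fits either way round. The slot should lie along the box's x axis but stands anywhere up to 0.45 rad either side; feel for it: pressed lightly (about 5 N) the bit slides round on the face and drops in when within about 0.05 rad.
- slot_floor (a point): Centre of the slot's floor, 50 mm above the box's origin; fully home means the key's lower end rests here. Turning takes 0.1 to 0.2 N m. Clockwise from above draws the hidden bolt, which lets go when the slot is about 1.1 rad clockwise of the marks (the box's x axis); hard stops at 1.75 rad clockwise and 0.6 rad counter-clockwise of the marks.
- drawer (a joint): How far the drawer of the lock box stands open, in m: 0 locked, 0.030 sprung fully open (towards the box's -x). A spring pushes it out as soon as the bolt lets go.
- drawer_front (a point): Centre of the drawer's front face, 42 mm above the box's underside.
- key: Loose steel key, 108 mm tall, 0.14 kg, upright in one of the two holes of the holder block. Origin at the centre of its lower end, z up. From the bottom: flat bit 28 mm (x) x 6 mm (y) x 18 mm high, round guide collar 28.5 mm across from 20 to 36 mm, 12 mm shank, and from 76 to 108 mm a flat wing handle 44 mm (x) x 12 mm (y) x 32 mm high, parallel to the bit.
- key_tip (a point): The key's origin: centre of the bit's lower end.
- key_grip (a point): Point on the key's axis in its handle, 95 mm above the lower end: grasp here, across the 12 mm thickness (along the key's y).
- key_block: Fixed black holder block, 55 x 170 x 40 mm high, origin at the centre of its underside; two round holes, 32 mm in diameter and 30 mm deep, 55 mm to either side of the centre along its y axis. One holds the key, the other the plug gauge.
- plug_gauge: Loose steel bore plug gauge, 85 mm tall, with a round handle 26 mm across and a round foot 29 mm across, upright in the other hole of the block; origin at the centre of its lower end. Not to be moved.
- drill_chuck: Drill chuck, 43 mm across and 50 mm tall, standing on the bench in front of the block; origin at the centre of its underside. Not to be moved.
- hose_fitting: Brass hose fitting, 23 x 50 x 31 mm, lying on the bench behind; origin at the centre of its underside. Not to be moved.

How it is judged:
On the way, in this order (a step that is already met when the one before it is completed fails the run):
1. the key is fully home in the slot of the barrel, upright, with the drawer still locked (z of key_tip in the frame of lock_box below 0.0535 m and horizontal distance between key_tip and lock_mouth below 0.004 m and angle between key's own z axis and vertical below 0.12 rad and value of joint drawer below 0.006 m), for 0.1 s.
2. the key, still home, has drawn the bolt and the drawer has sprung open (z of key_tip in the frame of lock_box below 0.0535 m and horizontal distance between key_tip and lock_mouth below 0.004 m and angle between key's own z axis and vertical below 0.12 rad and value of joint drawer above 0.022 m), for 0.1 s.
At the end, for the whole second after the job is handed in: The drawer stands open by more than 22 mm; the key is upright (within 0.12 rad) and fully home in the lock (its tip within 3.5 mm of the slot's floor and 4 mm of the lock's axis), at rest and let go; the plug gauge, drill chuck and hose fitting are within 20 mm of where they stood (all of step 2 and linear speed of key below 0.03 m/s); the robot touches nothing.
It fails at once if the key is pressed or forced in the lock (more than 35 N between key and lock box) (contact force between key and lock_box above 35 N).
It fails at once if the robot bears on the lock box (more than 25 N) (contact force between any of the fingers, the arm and lock_box above 25 N).
It fails at once if the plug gauge is disturbed (moved more than 20 mm) (distance of plug_gauge from where it was at the start of the episode above 0.02 m).
It fails at once if the drill chuck is disturbed (moved more than 20 mm) (distance of drill_chuck from where it was at the start of the episode above 0.02 m).
It fails at once if the hose fitting is disturbed (moved more than 20 mm) (distance of hose_fitting from where it was at the start of the episode above 0.02 m).
It also fails if it takes over 58 s, if anything falls off the work surface, if the arm or the gripper's body presses on something with over 40 N, if the wrist force passes 120 N, or if a joint passes its speed limit or range.

## Working session

There is one attempt and no reset: what is moved stays moved. The work goes in short steps, Python scripts to look and compute and a shell command to move; the robot and the scene stay as the last step left them, time stands still between calls to the robot, and variables do not carry over. Pictures are saved under pics/ and viewed, and the job is handed in when it is done.

```bash
ls -la; mkdir -p pics; python3 - <<'E'
from bench import ctrl
import cv2, json
s=ctrl.get_state(); print(s)
for n in ["scene","top","wrist"]:
    im=ctrl.get_image(n); cv2.imwrite(f"pics/{n}0.png",im[:,:,::-1])
    print(n,ctrl.camera_params(n))
E
```

```text
total 12
drwxr-xr-x  3 agent agent 4096 Dec  6 16:05 .
drwxr-xr-x 23 root  root  4096 Dec  6 16:05 ..
drwxr-xr-x  2 agent agent 4096 Dec  6 16:05 pics
{'time': 0.0, 'joint_positions': array([-1.10089809,  0.3218135 , -0.07009346,  1.45171913,  0.02261392,
        1.37083071, -0.05691268]), 'qd': array([-7.24993131e-04,  2.12667906e-04,  1.41763520e-03,  8.84098777e-05,
        1.07148557e-03, -2.12734451e-03, -5.28540363e-04]), 'joint_torque': array([ 2.95278733e-05, -4.91289318e+01, -4.03697211e-01, -3.12529886e+01,
       -6.39509107e-02,  4.36582498e-02,  1.52263888e-04]), 'position': array([0.28604382, 0.58342444, 0.40364528]), 'tool_rot': array([ 0.35586808,  1.54142567, -0.35896056]), 'ft_force': array([-0.7245146 , -0.05884805,  0.02260573]), 'torque': array([-0.02110897,  0.00946584,  0.04526643]), 'grip_width': 0.9989216776545288}
scene {'K': array([[457.87575631,   0.        , 280.19238841],
       [  0.        , 457.87575631, 206.51547838],
       [  0.        ,   0.        ,   1.        ]]), 'world_to_cam': array([[ 0.90561279, -0.42391114,  0.01283792, -0.37949109],
    
[... 428 characters left out ...]
  [-0.99208141, -0.01828318, -0.12425858,  0.48350873],
       [ 0.12416654,  0.00609024, -0.9922427 ,  0.87060849],
       [ 0.        ,  0.        ,  0.        ,  1.        ]])}
wrist {'K': array([[290.74543858,   0.        , 281.44844185],
       [  0.        , 290.74543858, 208.51211698],
       [  0.        ,   0.        ,   1.        ]]), 'hand_eye': array([[ 5.64277350e-05, -3.04481046e-01,  9.52518393e-01,
         1.98521911e-02],
       [ 9.99999238e-01, -1.15783196e-03, -4.29351898e-04,
         6.64947423e-05],
       [ 1.23358576e-03,  9.52517691e-01,  3.04480749e-01,
        -8.37702365e-02],
       [ 0.00000000e+00,  0.00000000e+00,  0.00000000e+00,
         1.00000000e+00]])}
```

View pics/scene0.png

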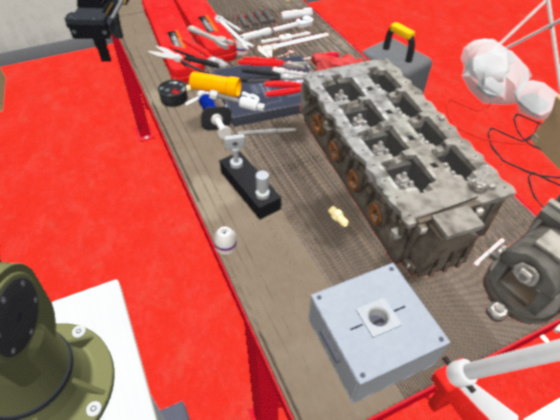

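View pics/top0.png

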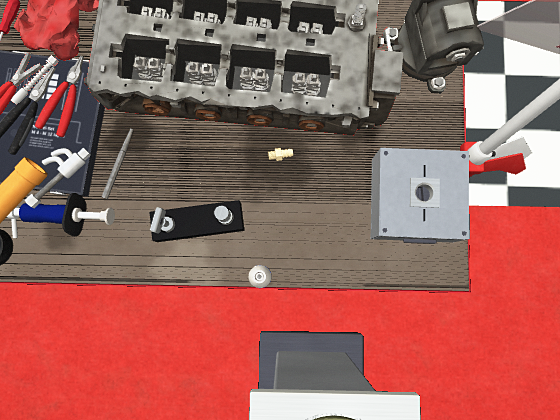

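View pics/wrist0.png

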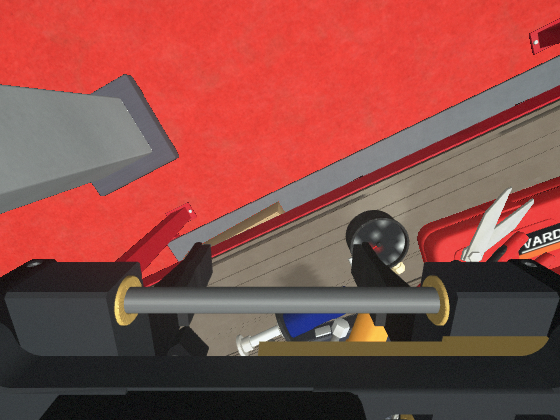

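```bash
python3 - <<'E'
from bench import ctrl
import numpy as np
for c in ["scene","top"]:
    for t in ["key_tip","key_grip","key","key_block","lock_box","lock_mouth","drawer_front","plug_gauge","drill_chuck","hose_fitting"]:
        r=ctrl.mark_of(c,t); print(c,t,[(np.round(d["at"],1).tolist(),round(d["confidence"],2)) for d in r[:3]])
E
```

```text
scene key_tip [([239.9, 170.4], 0.7)]
scene key_grip [([234.4, 140.0], 0.71), ([371.2, 326.2], 0.49)]
scene key [([237.1, 171.6], 0.68), ([332.0, 347.1], 0.29)]
scene key_block [([250.9, 189.0], 0.87)]
scene lock_box [([369.6, 340.7], 0.76)]
scene lock_mouth [([377.4, 315.6], 0.72)]
scene drawer_front [([331.4, 346.7], 0.57)]
scene plug_gauge [([262.2, 204.6], 0.76)]
scene drill_chuck [([228.0, 248.2], 0.72), ([335.7, 221.2], 0.69)]
scene hose_fitting [([335.8, 218.9], 0.45)]
top key_tip [([169.6, 226.5], 0.78)]
top key_grip [([160.1, 222.5], 0.75)]
top key [([420.2, 241.5], 0.58)]
top key_block []
top lock_box [([412.0, 199.3], 0.66)]
top lock_mouth [([422.8, 190.4], 0.61)]
top drawer_front [([416.4, 242.2], 0.57)]
top plug_gauge [([224.3, 216.3], 0.75)]
top drill_chuck [([260.0, 275.1], 0.67), ([417.2, 241.9], 0.32)]
top hose_fitting [([274.1, 160.9], 0.77), ([423.8, 189.0], 0.73)]
```

The scene view shows the black holder block at (250,187) with the key in its far hole, handle at (234,142), and the plug gauge in the near hole at (262,185). The lock box is at (378,325), with its mouth at (377,316) and the marks running left and right of it. The chuck is at (225,238) and the fitting at (339,216). In the top view the key handle is at (158,219) and the lock mouth is at (424,191). Next I triangulate these points.

```bash
cat > h.py <<'E'
from bench import ctrl
import numpy as np, cv2
from scipy.spatial.transform import Rotation as R
P={c:ctrl.camera_params(c) for c in ["scene","top","wrist"]}
def wrist_w2c(st):
    T=np.eye(4);T[:3,:3]=R.from_rotvec(st["tool_rot"]).as_matrix();T[:3,3]=st["position"]
    return np.linalg.inv(T@P["wrist"]["hand_eye"])
def M(c,w2c=None): 
    return P[c]["K"]@(P[c]["world_to_cam"] if w2c is None else w2c)[:3]
def tri(obs):
    A=[]
    for m,(u,v) in obs: A+= [u*m[2]-m[0], v*m[2]-m[1]]
    A=np.array(A); A/=np.linalg.norm(A[:,:3],axis=1)[:,None]
    x=np.linalg.lstsq(A[:,:3],-A[:,3],rcond=None)[0]
    return x,[np.round(proj(m,x)-np.array(p),1) for m,p in obs]
def proj(m,x):
    q=m@np.append(x,1); return q[:2]/q[2]
def onplane(m,uv,z):
    u,v=uv; A=np.array([u*m[2]-m[0],v*m[2]-m[1]])
    return np.append(np.linalg.solve(A[:,:2],-A[:,3]-A[:,2]*z),z)
E
python3 - <<'E'
from h import *
S=M("scene");T=M("top")
for n,a,b in [("tip",(239.9,170.4),(169.6,226.5)),("grip",(234.4,140),(160.1,222.5)),("mouth",(377.4,315.6),(423.5,190.5)),("front",(331.4,346.7),(416.4,242.2)),("box",(369.6,340.7),(412,199.3)),("plug",(262.2,204.6),(224.3,216.3))]:
    x,e=tri([(S,a),(T,b)]); print(n,np.round(x,4),e)
st=ctrl.get_state(); print(R.from_rotvec(st["tool_rot"]).as_matrix().round(3))
# zoom crops
for n,(x,y,w,h),k in [("scene",(200,110,100,120),5),("top",(130,180,140,80),5),("top",(360,140,120,110),5),("scene",(300,250,150,150),4)]:
    im=cv2.imread(f"pics/{n}0.png")[y:y+h,x:x+w]
    cv2.imwrite(f"pics/crop_{n}_{x}.png",cv2.resize(im,None,fx=k,fy=k,interpolation=cv2.INTER_CUBIC))
E
```

```text
tip [0.4611 0.3188 0.0171] [array([-2.4,  0.2]), array([ 1. , -2.6])]
grip [0.4554 0.313  0.114 ] [array([-1. ,  0.1]), array([ 0.4, -1.2])]
mouth [ 0.5212 -0.1466  0.0871] [array([ 0.7, -0.2]), array([-0.3,  0.6])]
front [ 0.4364 -0.1458  0.0467] [array([-2.5,  0.4]), array([ 0.9, -2.1])]
box [ 0.5197 -0.1494  0.0018] [array([ 0.1, -0. ]), array([-0. ,  0.1])]
plug [ 0.4793  0.2191 -0.0047] [array([ 0.5, -0.1]), array([-0.2,  0.5])]
[[ 0.     0.44   0.898]
 [ 0.     0.898 -0.44 ]
 [-1.     0.     0.   ]]
```

```bash
cd pics; python3 -c "
import cv2,numpy as np
a=cv2.imread('crop_scene_200.png')
b=cv2.imread('crop_top_130.png');print(a.shape,b.shape)"
```

```text
(600, 500, 3) (400, 700, 3)
```

View pics/crop_top_130.png

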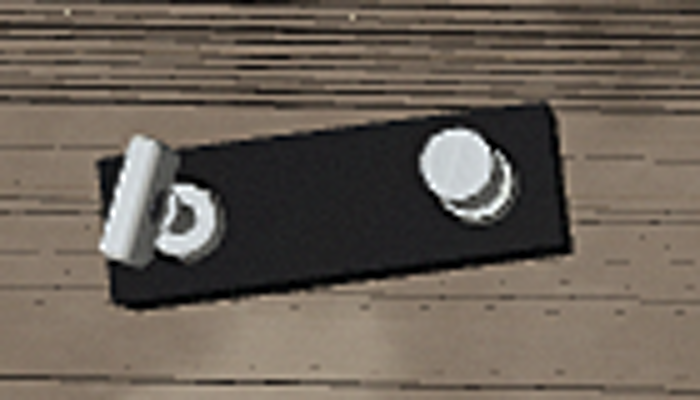

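View pics/crop_scene_200.png

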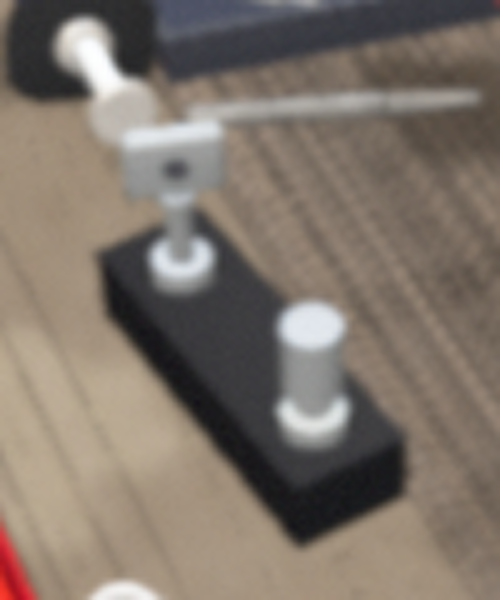

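View pics/crop_top_360.png

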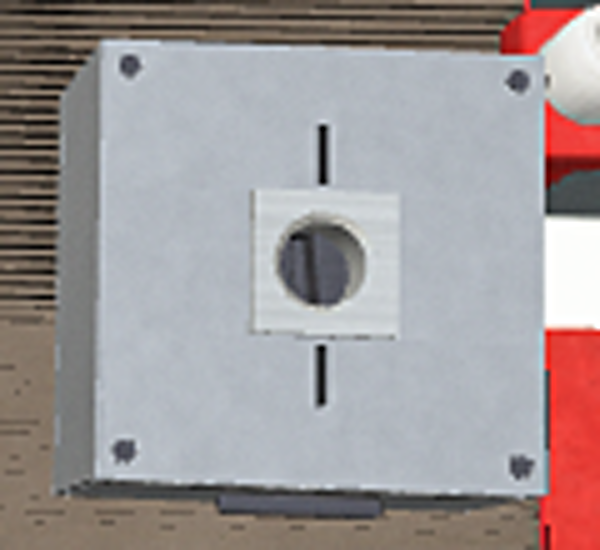

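The crops show the key handle (top face) running from (115,255) to (148,140) in the top crop, so the key's x is at about -0.3 rad in the world. The slot is visible in the lock bore as a dark band at (310,265) of the box crop. The triangulated heights agree with the text: mouth 0.087 against 0.088, and grip 0.114 against about 0.105. Now I move above the key.

```bash
python3 -m crank '[0,-33,53,0,0,0,87, 0,-33,53,0,0,0,87, 0,-33,53,-0.08,0,0,87, 0,-33,53,-0.08,0,0,87, 0,-33,53,0,0,0,87]'; python3 -m crank '[20,0,0,0,0,0,87, 20,0,0,0,0,0,87, 0,0,0,0,0,0,87, 0,0,0,0,0,0,87, 0,0,0,0,0,0,87]' 
python3 - <<'E'
from h import *
st=ctrl.get_state(); im=ctrl.get_image("wrist"); cv2.imwrite("pics/w1.png",im[:,:,::-1])
import pickle; pickle.dump((st,im),open("w1.pkl","wb"))
print(st["position"],R.from_rotvec(st["tool_rot"]).as_matrix().round(3),st["time"])
for t in ["key_tip","key_grip","plug_gauge"]:
    for d in ctrl.mark_of("wrist",t): print(t,d["at"],d["confidence"])
w=M("wrist",wrist_w2c(st)); print(proj(w,[.4554,.313,.105]))
E
```

```text
time: 1.78
position: [0.4644, 0.3257, 0.4053]
tool_rot: [0.232, 1.558, -0.231]
ft_force: [0.8, 0.5, -0.8]
grip_width: 1.001
time: 2.4
position: [0.4637, 0.328, 0.3659]
tool_rot: [0.233, 1.557, -0.231]
ft_force: [-0.0, 0.4, 0.0]
grip_width: 1.003
[0.4637447  0.3279869  0.36591235] [[ 0.002  0.291  0.957]
 [ 0.001  0.957 -0.291]
 [-1.     0.002  0.001]] 2.4
key_tip [277.2, 186.2] 0.97
key_grip [272.5, 215.6] 0.73
plug_gauge [192.9, 224.6] 0.86
[261.90797554 211.59874571]
```

View pics/w1.png

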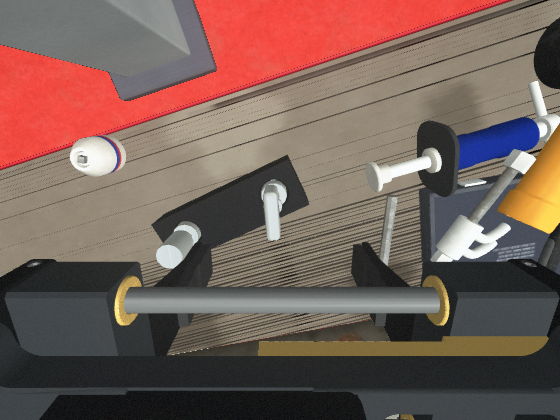

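The wrist view shows the key from its collar at (272,190) to its handle at (271,215), and the plug gauge at (180,245). The handle is nearly parallel to the image columns. I zoom in to measure it.

```bash
python3 - <<'E'
import cv2
im=cv2.imread("pics/w1.png")[165:255,230:320]
cv2.imwrite("pics/w1c.png",cv2.resize(im,None,fx=6.6667,fy=6.6667,interpolation=cv2.INTER_CUBIC))
E
```

```text
(no output)
```

View pics/w1c.png

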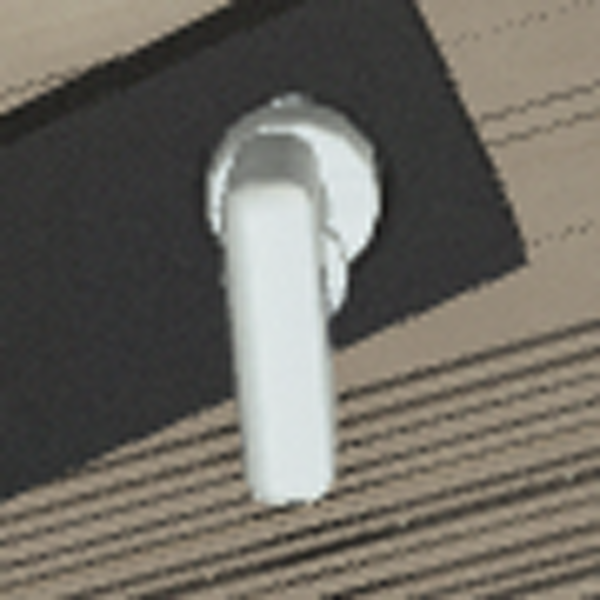

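```bash
python3 - <<'E'
from h import *
import pickle
st,im=pickle.load(open("w1.pkl","rb"))
w=M("wrist",wrist_w2c(st));Rm=R.from_rotvec(st["tool_rot"]).as_matrix()
f=lambda x,y:(230+(x+.5)/6.6667-.5,165+(y+.5)/6.6667-.5)
for z in (.114,.118,.122):
    a=onplane(w,f(272,183),z);b=onplane(w,f(291,500),z)
    c=onplane(w,f(232,350),z);d=onplane(w,f(328,345),z)
    print(z,(a+b)/2,np.linalg.norm(a-b),np.linalg.norm(c-d),np.arctan2(*(b-a)[1::-1]), "tool z ang",np.arctan2(Rm[1,2],Rm[0,2]))
# triangulate handle top centre: top cam, crop (130,180) x5
g=lambda x,y:(130+(x+.5)/5-.5,180+(y+.5)/5-.5)
# top face ends in top cam: need eyes; try projecting
T=M("top");S=M("scene")
a=onplane(w,f(272,183),.118);b=onplane(w,f(291,500),.118)
for p in (a,b,(a+b)/2): 
    u=proj(T,p); v=proj(S,p); print("topcrop",(u-[130,180]+.5)*5-.5,"scenecrop",(v-[200,110]+.5)*5-.5)
E
```

```text
0.114 [0.45926443 0.32115464 0.114     ] 0.042598537023393925 0.01219963281325148 -0.2501260368754593 tool z ang -0.2953311313811102
0.118 [0.4579604  0.32169349 0.118     ] 0.04186397596575121 0.011989264668983124 -0.2501260368754599 tool z ang -0.2953311313811102
0.122 [0.45665637 0.32223235 0.122     ] 0.04112941490810843 0.011778896524714836 -0.25012603687545953 tool z ang -0.2953311313811102
topcrop [108.26831855 258.30002604] scenecrop [116.64075736 136.85510745]
topcrop [144.6771875 141.0350462] scenecrop [215.70245967 125.71704383]
topcrop [126.52847738 199.48806018] scenecrop [166.3137152  131.27009779]
```

Top-face centre is (0.458, 0.3215), measured length 42 mm and width 12.0 mm, and the reprojections into the top and scene views agree to about 1 px. I align and descend part-way, then check.

```bash
python3 -m crank '[10,-4,-2,-0.045,0,0,60, 20,-4,-2,0,0,0,60, 0,0,0,0,0,0,60, 0,0,0,0,0,0,60, 0,0,0,0,0,0,60]' 30
python3 - <<'E'
from h import *
st=ctrl.get_state(); im=ctrl.get_image("wrist"); cv2.imwrite("pics/w2.png",im[:,:,::-1])
c=im[170:290,220:340,::-1]; cv2.imwrite("pics/w2c.png",cv2.resize(c,None,fx=5,fy=5,interpolation=cv2.INTER_CUBIC))
import pickle; pickle.dump((st,im),open("w2.pkl","wb"))
Rm=R.from_rotvec(st["tool_rot"]).as_matrix();print(st["position"],Rm.round(3))
w=M("wrist",wrist_w2c(st)); print((proj(w,[.458,.3215,.118])-[220,170]+.5)*5)
E
```

```text
time: 3.22
position: [0.4579, 0.3213, 0.3358]
tool_rot: [0.198, 1.561, -0.196]
ft_force: [-0.8, -0.4, -0.6]
grip_width: 0.695
[0.45793821 0.32129633 0.33578092] [[ 0.001  0.248  0.969]
 [ 0.001  0.969 -0.248]
 [-1.     0.001  0.001]]
[309.99226986 326.29545227]
```

View pics/w2c.png

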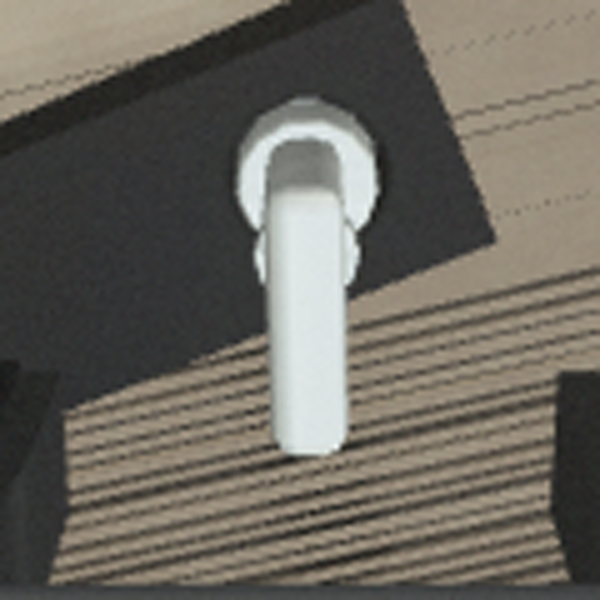

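The handle sits centred between the fingers (column 309, rows 190–455 against 326 predicted at the centre), within 0.02 rad of parallel. I descend and grip.

```bash
python3 -m crank '[20,0,0,-0.02,0,0,60, 25,0,0,0,0,0,60, 21,0,0,0,0,0,60, 0,0,0,0,0,0,60, 0,0,0,0,0,0,0]' 40;  python3 -m crank '[0,0,0,0,0,0,0, 0,0,0,0,0,0,0, 0,0,0,0,0,0,0, 0,0,0,0,0,0,0, 0,0,0,0,0,0,0]' 40
python3 - <<'E'
from h import *
st=ctrl.get_state(); im=ctrl.get_image("wrist"); cv2.imwrite("pics/w3.png",im[:,:,::-1])
im=ctrl.get_image("scene"); cv2.imwrite("pics/s3.png",im[:,:,::-1])
print(st["position"],st["ft_force"],st["torque"])
E
```

```text
time: 3.9
position: [0.458, 0.3213, 0.2699]
tool_rot: [0.182, 1.562, -0.18]
ft_force: [0.2, -0.3, 0.0]
grip_width: 0.642
time: 4.53
position: [0.4576, 0.3211, 0.2688]
tool_rot: [0.181, 1.563, -0.181]
ft_force: [0.2, 0.4, 0.0]
grip_width: 0.136
[0.45757768 0.32106043 0.2688256 ] [0.15711315 0.39093379 0.01220852] [ 0.01781035 -0.03352585 -0.01948126]
```

View pics/w3.png

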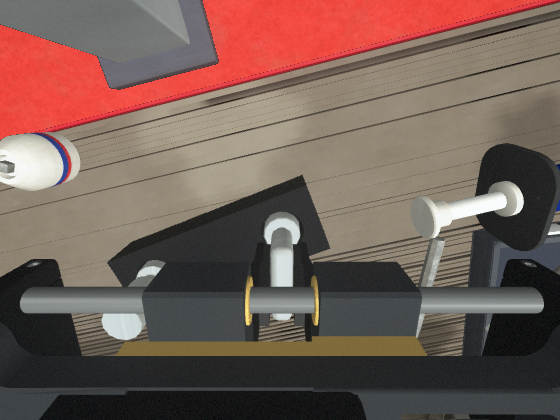

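Opening is 11.8 mm, matching the 12 mm handle, so the key is held. I lift it out.

```bash
python3 -m crank '[-15,0,0,0,0,0,0, -30,0,0,0,0,0,0, -40,0,0,0,0,0,0, -35,0,0,0,0,0,0, 0,0,0,0,0,0,0]' 50
python3 - <<'E'
from h import *
st=ctrl.get_state(); im=ctrl.get_image("scene"); cv2.imwrite("pics/s4.png",cv2.resize(im[:250,120:400,::-1],None,fx=2.3,fy=2.3))
Rm=R.from_rotvec(st["tool_rot"]).as_matrix();print(st["position"],Rm.round(3),st["joint_positions"].round(2))
T=M("top")
g=lambda x,y:(360+(x+.5)/5-.5,140+(y+.5)/5-.5)
a=onplane(T,g(322,125),.084);b=onplane(T,g(320,405),.084);print("marks",a,b,np.linalg.norm(a-b),np.arctan2(*(a-b)[1::-1]))
# corner screws
for p in [(129,66),(518,80),(123,450),(521,467)]: print(onplane(T,g(*p),.084))
for p in [(251,189),(398,193),(250,333),(399,339)]: print(onplane(T,g(*p),.088))
d=np.array([.5212,-.1466,.37])-st["position"]; print("tool delta mm",(Rm.T@d*1000).round(1),"tool z yaw",np.arctan2(Rm[1,2],Rm[0,2]))
E
```

```text
time: 5.25
position: [0.4583, 0.3213, 0.3927]
tool_rot: [0.185, 1.558, -0.177]
ft_force: [-0.2, 0.0, -1.7]
grip_width: 0.132
[0.45828968 0.32134515 0.39273321] [[ 0.005  0.229  0.973]
 [ 0.004  0.973 -0.229]
 [-1.     0.005  0.004]] [-0.74  0.13  0.09  1.7  -0.01  1.3   0.69]
marks [ 0.57026875 -0.14973369  0.084     ] [ 0.46853927 -0.14715833  0.084     ] 0.1017620673338032 -0.02531040455394425
[ 0.59083978 -0.08033808  0.084     ]
[ 0.58817053 -0.22082155  0.084     ]
[ 0.45117564 -0.07705671  0.084     ]
[ 0.44774123 -0.21787262  0.084     ]
[ 0.54544954 -0.12273101  0.088     ]
[ 0.54494461 -0.17524318  0.088     ]
[ 0.49335838 -0.12161396  0.088     ]
[ 0.49217611 -0.17442087  0.088     ]
tool delta mm [  21.  -441.2  168.2] tool z yaw -0.23092407230030668
```

View pics/s4.png

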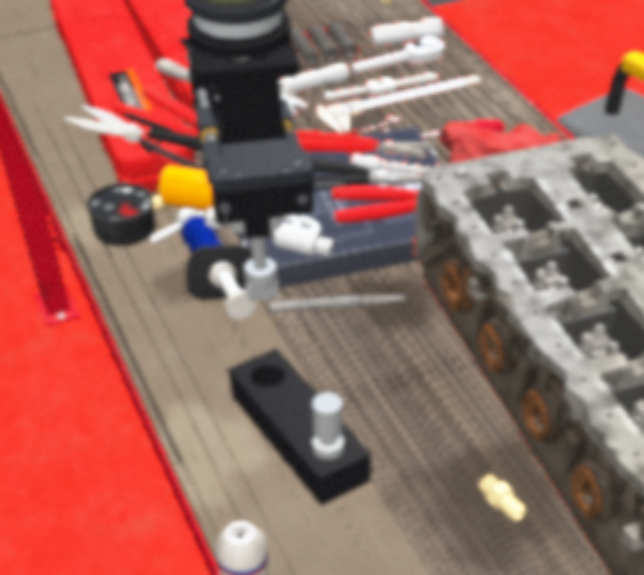

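The key is out and upright in the jaws and the gauge has not moved. The box yaw is about -0.024, and the boss centre is about (0.519 to 0.521, -0.147 to -0.1485). I travel to the lock, stopping slightly beyond it so the wrist camera looks down the bore.

```bash
python3 -m crank '[0,-57,25,0,0,0,0, 0,-57,25,0,0,0,0, 0,-57,25,0,0,0,0, 0,-57,25,0,0,0,0, 0,-57,25,0,0,0,0]' 50
python3 - <<'E'
from h import *
st=ctrl.get_state()
Rm=R.from_rotvec(st["tool_rot"]).as_matrix();print(st["position"],Rm.round(3),st["joint_positions"].round(2))
d=np.array([.58,-.148,.39])-st["position"]; print("tool delta mm",(Rm.T@d*1000).round(1),"tool z yaw",np.arctan2(Rm[1,2],Rm[0,2]))
E
```

```text
time: 5.92
position: [0.5135, 0.013, 0.3871]
tool_rot: [0.181, 1.566, -0.181]
ft_force: [2.1, 0.2, -1.6]
grip_width: 0.137
[0.51346714 0.01295821 0.38714998] [[-0.002  0.229  0.974]
 [-0.     0.974 -0.229]
 [-1.    -0.001 -0.002]] [-0.43  0.04  0.36  1.82 -0.01  1.29  1.28]
tool delta mm [  -3.  -141.5  101.6] tool z yaw -0.23058711713019345
```

```bash
python3 -m crank '[0,-47,34,0,0,0,0, 0,-47,34,0,0,0,0, 0,-47,34,-0.1,0,0,0, 0,0,0,-0.105,0,0,0, 0,0,0,0,0,0,0]' 50
python3 - <<'E'
from h import *
import pickle
st=ctrl.get_state(); im=ctrl.get_image("wrist"); pickle.dump((st,im),open("w5.pkl","wb"))
cv2.imwrite("pics/w5.png",im[:,:,::-1])
Rm=R.from_rotvec(st["tool_rot"]).as_matrix();print(st["position"],Rm.round(3),st["joint_positions"].round(2),st["ft_force"])
w=M("wrist",wrist_w2c(st)); print(proj(w,[.520,-.148,.088]),proj(w,[.520,-.148,.064]))
for t in ["lock_mouth","barrel_face","key_tip"]:
    for d in ctrl.mark_of("wrist",t): print(t,d["at"],d["confidence"])
E
```

```text
time: 6.55
position: [0.5807, -0.146, 0.3867]
tool_rot: [0.023, 1.574, -0.022]
ft_force: [-0.0, 1.5, -1.3]
grip_width: 0.132
[ 0.58068042 -0.14596934  0.38668396] [[-0.004  0.028  1.   ]
 [ 0.001  1.    -0.028]
 [-1.     0.    -0.004]] [-0.21  0.23  0.48  1.63 -0.11  1.31  1.83] [-0.01853991  1.51650609 -1.32459322]
[277.48768574 142.7132676 ] [277.78743051 140.70754241]
lock_mouth [275.9, 141.7] 0.55
barrel_face [276.9, 138.7] 0.59
key_tip [282.7, 216.3] 0.72
```

View pics/w5.png

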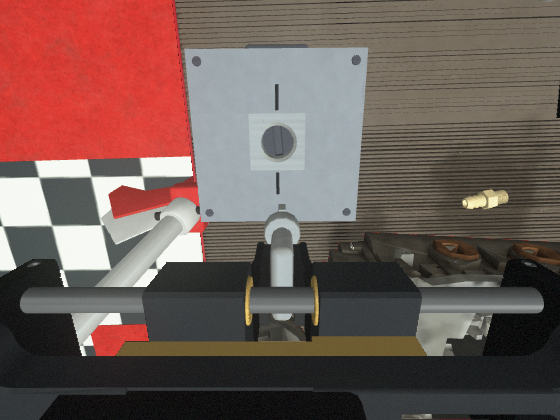

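The wrist view looks straight down the bore: mouth at (277,141), slot visible, marks at (277,97) and (277,183), held key tip at (282,216). I zoom in.

```bash
python3 - <<'E'
import cv2
im=cv2.imread("pics/w5.png")[75:215,220:340]
cv2.imwrite("pics/w5c.png",cv2.resize(im[35:95,25:85],None,fx=10,fy=10,interpolation=cv2.INTER_CUBIC))
cv2.imwrite("pics/w5d.png",cv2.resize(im,None,fx=4,fy=4,interpolation=cv2.INTER_CUBIC))
E
```

```text
(no output)
```

View pics/w5c.png

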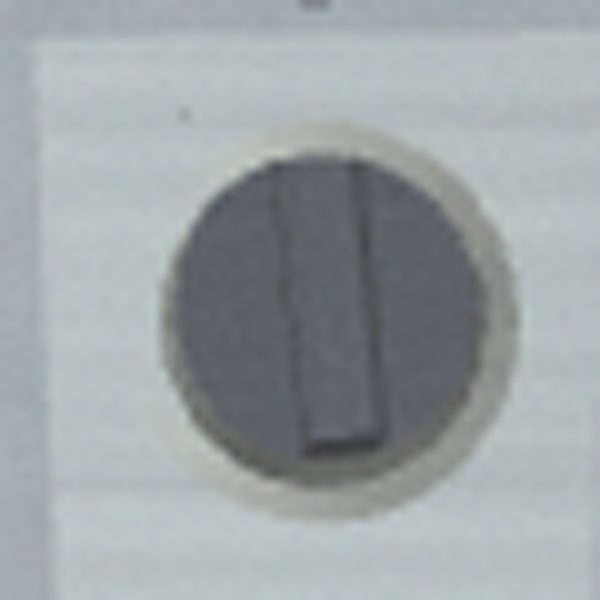

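View pics/w5d.png

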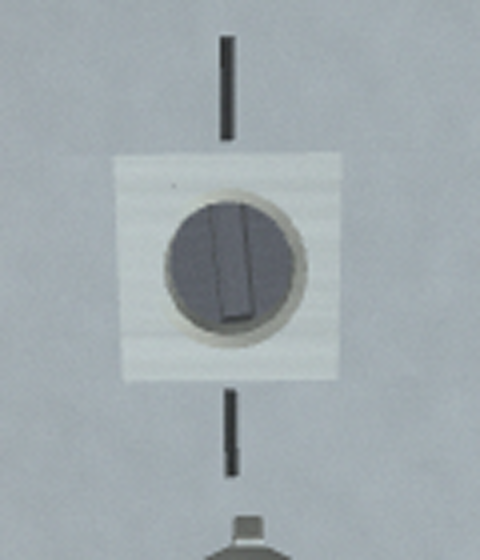

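```bash
cat >> h.py <<'E'
def draw_key(img,m,o,xd,zd,sc,off,col=(0,255,0)):
    # o tip pos, xd key x, zd key z, crop scale & offset
    yd=np.cross(zd,xd); t=np.linspace(0,2*np.pi,40)
    def pl(pts,closed=True):
        q=np.array([(proj(m,o+xd*p[0]+yd*p[1]+zd*p[2])-off+.5)*sc for p in pts]); cv2.polylines(img,[np.int32(q.round())],closed,col,1,cv2.LINE_AA)
    for z in (0,.018): pl([(a*.014,b*.003,z) for a,b in [(1,1),(1,-1),(-1,-1),(-1,1)]])
    for z in (.02,.036): pl([(.01425*np.cos(a),.01425*np.sin(a),z) for a in t])
    for z in (.076,.108): pl([(a*.022,b*.006,z) for a,b in [(1,1),(1,-1),(-1,-1),(-1,1)]])
E
python3 - <<'E'
from h import *
import pickle
st,im=pickle.load(open("w5.pkl","rb"))
w=M("wrist",wrist_w2c(st));Rm=R.from_rotvec(st["tool_rot"]).as_matrix()
tx,ty,tz=Rm.T
f10=lambda x,y:(245+(x+.5)/10-.5,110+(y+.5)/10-.5)
f4=lambda x,y:(220+(x+.5)/4-.5,75+(y+.5)/4-.5)
print("yaw tool",np.arctan2(tz[1],tz[0]))
l=[onplane(w,f10(*p),.064) for p in [(275,170),(302,450),(358,160),(383,440)]]
print("slot yaw",np.arctan2(*(l[1]-l[0])[1::-1]),np.arctan2(*(l[3]-l[2])[1::-1]),"width",[np.linalg.norm(l[0]-l[2]),np.linalg.norm(l[1]-l[3])],(l[0]+l[2]+l[1]+l[3])/4)
print("marks",[onplane(w,f4(*p),.084) for p in [(227,88),(231,433)]])
a,b=[onplane(w,f4(*p),.084) for p in [(227,88),(231,433)]];print("marks yaw",np.arctan2(*(b-a)[1::-1]))
print("boss",np.mean([onplane(w,f4(*p),.088) for p in [(113,153),(341,152),(123,381),(340,381)]],axis=0))
print("mouth outer",onplane(w,f10(340,321),.088))
print("face",onplane(w,f10(329,318),.064))
# triangulate
T=M("top");S=M("scene")
x,e=tri([(T,proj(T,[.5192,-.1485,.088])),(w,f10(340,321))]);print("tri top+wrist",x,e)
x,e=tri([(S,(377.4,315.6)),(T,proj(T,[.5192,-.1485,.088])),(w,f10(340,321))]);print("tri all",x,e)
c=im[190:330,230:330,::-1].copy();c=cv2.resize(c,None,fx=6,fy=6,interpolation=cv2.INTER_CUBIC)[:600]
o=st["position"]+.259*tx; print("tip",o)
draw_key(c,w,o,tz,-tx,6,np.array([230,190.]))
cv2.imwrite("pics/w5k.png",c)
E
```

```text
yaw tool -0.02816551606962456
slot yaw 0.06076609853835743 0.06202171689165828 width [np.float64(0.008389953826672437), np.float64(0.008426483064999107)] [ 0.51953557 -0.14826298  0.064     ]
marks [array([ 0.47925016, -0.14770129,  0.084     ]), array([ 0.559359 , -0.1494841,  0.084    ])]
marks yaw -0.022251285679819346
boss [ 0.51945661 -0.14848661  0.088     ]
mouth outer [ 0.51905315 -0.14697279  0.088     ]
face [ 0.52062902 -0.14836722  0.064     ]
tri top+wrist [ 0.51849061 -0.14697272  0.09293473] [array([-0. , -0.1]), array([-0.1, -0.2])]
tri all [ 0.51874126 -0.14741387  0.09038978] [array([ 0. , -0.1]), array([-0.2,  0. ]), array([-0.5, -0.1])]
tip [ 0.57973395 -0.1458143   0.12768573]
```

View pics/w5k.png

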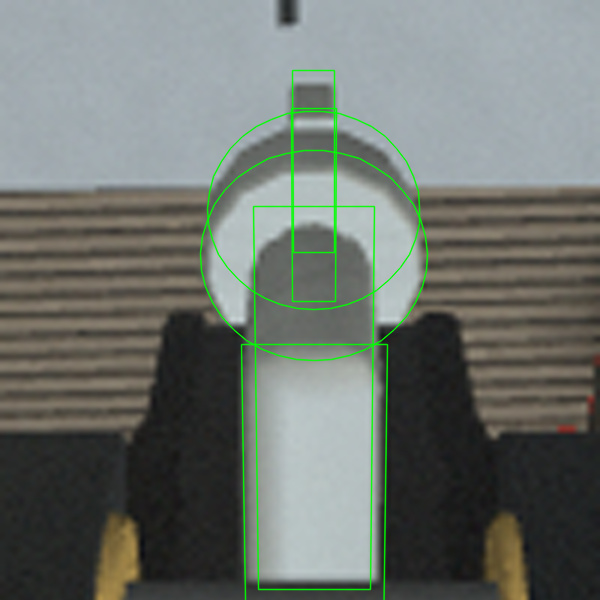

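The slot yaw measures 0.061 (width 8.4 against 8 mm), the marks' yaw is -0.022, and the mouth is at (0.5195, -0.1484), with wrist and top agreeing to 1 mm. The overlay shows the held key about 2 mm further along +tool z than the model. I move over the mouth, turned to the slot.

```bash
python3 -m crank '[0,-2,-31,0,0,0,0, 0,-2.4,-31,0,0,0,0, 10,0,0,-0.089,0,0,0, 12,0,0,0,0,0,0, 0,0,0,0,0,0,0]' 50
python3 - <<'E'
from h import *
import pickle
st=ctrl.get_state(); im=ctrl.get_image("wrist"); pickle.dump((st,im),open("w6.pkl","wb"))
Rm=R.from_rotvec(st["tool_rot"]).as_matrix();tx,ty,tz=Rm.T;print(st["position"],Rm.round(3),st["joint_positions"].round(2),st["ft_force"],st["torque"])
w=M("wrist",wrist_w2c(st))
c=im[150:330,190:370,::-1].copy();c=cv2.resize(c,None,fx=4,fy=4,interpolation=cv2.INTER_CUBIC)[:600]
o=st["position"]+.259*tx+.0021*tz; print("tip",o,np.arctan2(tz[1],tz[0]))
draw_key(c,w,o,tz,-tx,4,np.array([190,150.]))
t=np.linspace(0,6.28,40)
for r,z in((.0185,.088),(.0155,.064)):
    q=np.array([(proj(w,np.array([.5195+r*np.cos(a),-.1484+r*np.sin(a),z]))-[190,150]+.5)*4 for a in t]);cv2.polylines(c,[np.int32(q)],True,(0,0,255),1,cv2.LINE_AA)
cv2.imwrite("pics/w6k.png",c)
im=ctrl.get_image("scene")[230:370,300:460,::-1]; cv2.imwrite("pics/s6.png",cv2.resize(im,None,fx=4,fy=4,interpolation=cv2.INTER_CUBIC))
E
```

```text
time: 7.38
position: [0.5188, -0.1477, 0.3656]
tool_rot: [-0.049, 1.572, 0.049]
ft_force: [-0.4, -0.7, -1.5]
grip_width: 0.13
[ 0.51881951 -0.14771822  0.36558506] [[-0.002 -0.062  0.998]
 [ 0.     0.998  0.062]
 [-1.     0.001 -0.002]] [-0.22  0.11  0.49  1.8  -0.05  1.25  1.91] [-0.35823631 -0.70293711 -1.47127735] [ 0.03189256 -0.01689097 -0.00814306]
tip [ 0.52035705 -0.1474867   0.10658122] 0.06252942290751434
```

View pics/w6k.png

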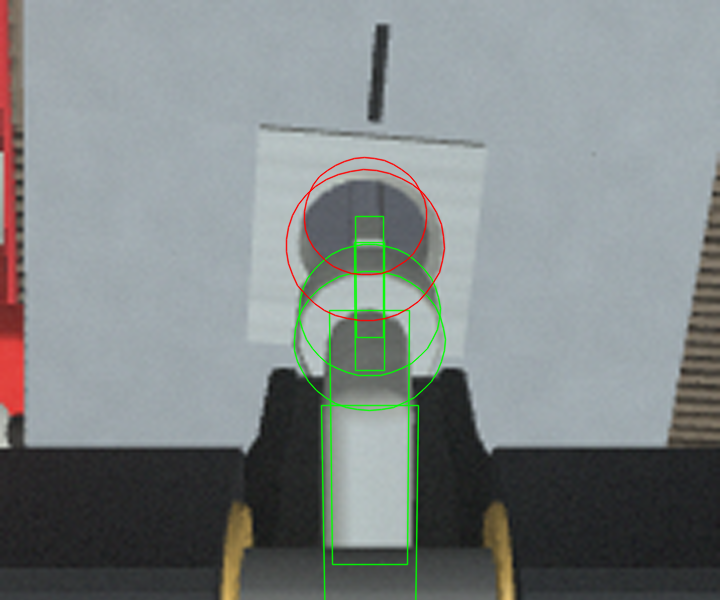

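View pics/s6.png

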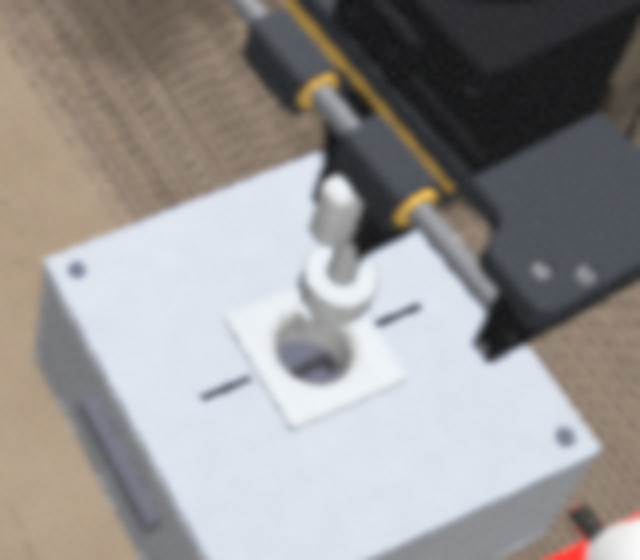

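```bash
python3 - <<'E'
from h import *
import pickle
st,im=pickle.load(open("w6.pkl","rb"))
Rm=R.from_rotvec(st["tool_rot"]).as_matrix();tx,ty,tz=Rm.T
w=M("wrist",wrist_w2c(st))
c=im[150:330,190:370,::-1].copy();c=cv2.resize(c,None,fx=4,fy=4,interpolation=cv2.INTER_CUBIC)[:600]
o=st["position"]+.259*tx+.0021*tz
draw_key(c,w,o,tz,-tx,4,np.array([190,150.]))
B=R.from_euler('z',-.0225).as_matrix(); ob=np.array([.5195,-.1484,0])
def pl(pts,cl=True):
    q=np.array([(proj(w,ob+B@np.array(p))-[190,150]+.5)*4 for p in pts]);cv2.polylines(c,[np.int32(q)],cl,(0,0,255),1,cv2.LINE_AA)
pl([(a*.026,b*.026,.088) for a,b in((1,1),(1,-1),(-1,-1),(-1,1))])
pl([(a*.026,b*.026,.084) for a,b in((1,1),(1,-1),(-1,-1),(-1,1))])
pl([(-.05,0,.084),(-.026,0,.084)],False)
pl([(a*.08,b*.08,.084) for a,b in((1,1),(1,-1),(-1,-1),(-1,1))])
t=np.linspace(0,6.28,40)
pl([(.0185*np.cos(a),.0185*np.sin(a),.088) for a in t]);pl([(.0155*np.cos(a),.0155*np.sin(a),.085) for a in t])
s=R.from_euler('z',.0835).as_matrix()
pl([s@np.array((a*.015,b*.004,.064)) for a,b in((1,1),(1,-1),(-1,-1),(-1,1))])
cv2.imwrite("pics/w6b.png",c)
E
```

View pics/w6b.png

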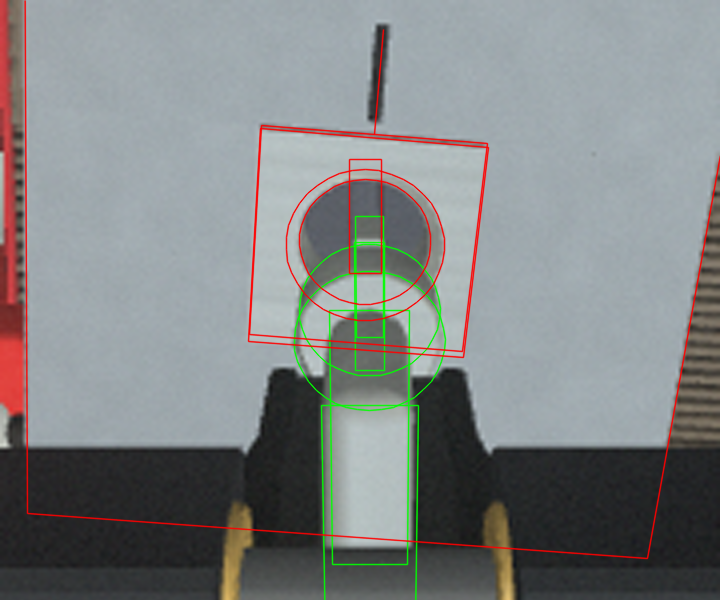

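The box overlay fits to within a pixel. The tip needs (-0.9, -0.9) mm. I shift and descend to just above the mouth.

```bash
python3 -m crank '[5,-0.8,-1,0,0,0,0, 8,0,0,0,0,0,0, 3,0,0,0,0,0,0, 2,0,0,0,0,0,0, 0,0,0,0,0,0,0]' 50;  python3 -m crank '[1.5,0,0,0,0,0,0, 1.5,0,0,0,0,0,0, 1.5,0,0,0,0,0,0, 1.5,0,0,0,0,0,0, 0,0,0,0,0,0,0]'; python3 -c "
from bench import ctrl
s=ctrl.get_state();print(s['position'],s['ft_force'],s['torque'])"
```

```text
time: 8.1
position: [0.5181, -0.1493, 0.3486]
tool_rot: [-0.05, 1.57, 0.05]
ft_force: [-0.2, 0.5, -2.4]
grip_width: 0.135
time: 8.72
position: [0.518, -0.1493, 0.3426]
tool_rot: [-0.05, 1.57, 0.05]
ft_force: [-0.3, 0.1, -2.4]
grip_width: 0.133
[ 0.51803666 -0.14929219  0.34258648] [-0.31878389  0.09620286 -2.42847317] [ 0.014038    0.02298311 -0.00100414]
```

```bash
python3 -m crank '[2,0.5,0,0,0,0,0, 2,0,0,0,0,0,0, 2,0,0,0,0,0,0, 2,0,0,0,0,0,0, 0,0,0,0,0,0,0]';  python3 -m crank '[2,0,0,0,0,0,0, 2,0,0,0,0,0,0, 2,0,0,0,0,0,0, 0,0,0,0,0,0,0, 0,0,0,0,0,0,0]'; python3 -c "
from h import *
s=ctrl.get_state();Rm=R.from_rotvec(s['tool_rot']).as_matrix();tx,ty,tz=Rm.T;print(s['position'],s['ft_force'],s['torque'],s['position']+.259*tx+.0021*tz,np.arctan2(tz[1],tz[0]),tx)"
```

```text
time: 9.35
position: [0.518, -0.1488, 0.3345]
tool_rot: [-0.05, 1.571, 0.05]
ft_force: [0.5, -0.3, -1.5]
grip_width: 0.134
time: 9.98
position: [0.5181, -0.1488, 0.3288]
tool_rot: [-0.05, 1.57, 0.05]
ft_force: [0.6, -0.2, -1.2]
grip_width: 0.135
[ 0.5180895  -0.14881366  0.3288024 ] [ 0.56143052 -0.24407541 -1.21289898] [ 0.05250173  0.05798378 -0.00899042] [ 0.52022509 -0.14866469  0.06980274] 0.06322368552320144 [ 1.53627617e-04  6.29152823e-05 -9.99999986e-01]
```

```bash
python3 -m crank '[1,0,0,0,0,0,0, 1,0,0,0,0,0,0, 1,0,0,0,0,0,0, 1,0,0,0,0,0,0, 0,0,0,0,0,0,0]';  python3 -c "
from h import *
s=ctrl.get_state();Rm=R.from_rotvec(s['tool_rot']).as_matrix();tx,ty,tz=Rm.T;print(s['position'],s['ft_force'],s['torque'],s['position']+.259*tx+.0021*tz,np.arctan2(tz[1],tz[0]),tx)"
```

```text
time: 10.6
position: [0.518, -0.1488, 0.3247]
tool_rot: [-0.05, 1.57, 0.05]
ft_force: [0.3, -0.3, -1.6]
grip_width: 0.136
[ 0.51804318 -0.14879682  0.32465996] [ 0.27168818 -0.33429405 -1.62433202] [-0.00615864  0.03955084 -0.05089794] [ 0.52010966 -0.14864742  0.06565973] 0.06322544387204951 [-1.13214620e-04  6.45395918e-05 -9.99999992e-01]
```

```bash
python3 -m crank '[1,0,0,0,0,0,0, 0.7,0,0,0,0,0,0, 0.7,0,0,0,0,0,0, 0,0,0,0,0,0,0, 0,0,0,0,0,0,0]';  python3 -c "
from h import *
s=ctrl.get_state();Rm=R.from_rotvec(s['tool_rot']).as_matrix();tx,ty,tz=Rm.T;print(s['position'],s['ft_force'],s['torque'],s['position']+.259*tx+.0021*tz,np.arctan2(tz[1],tz[0]),tx)"
```

```text
time: 11.22
position: [0.5181, -0.1488, 0.3224]
tool_rot: [-0.05, 1.57, 0.05]
ft_force: [-0.1, -0.3, -2.3]
grip_width: 0.134
[ 0.51806819 -0.14881704  0.3223918 ] [-0.05959022 -0.330568   -2.29366408] [ 0.02560353 -0.01436091  0.02790828] [ 0.52019527 -0.14866927  0.06339206] 0.0632084399064813 [ 1.20727139e-04  5.83918354e-05 -9.99999991e-01]
```

```bash
python3 -m crank '[0.8,0,0,0,0,0,0, 0.8,0,0,0,0,0,0, 0.8,0,0,0,0,0,0, 0,0,0,0,0,0,0, 0,0,0,0,0,0,0]';  python3 -c "
from h import *
s=ctrl.get_state();Rm=R.from_rotvec(s['tool_rot']).as_matrix();tx,ty,tz=Rm.T;print(s['position'],s['ft_force'],s['torque'],s['position']+.259*tx+.0021*tz,np.arctan2(tz[1],tz[0]),tx)"
```

```text
time: 11.85
position: [0.5181, -0.1488, 0.32]
tool_rot: [-0.05, 1.57, 0.05]
ft_force: [-0.2, -0.3, -1.8]
grip_width: 0.133
[ 0.51807138 -0.14884001  0.31996679] [-0.15668659 -0.3222684  -1.8328515 ] [ 0.09500195  0.04706026 -0.03055824] [ 0.52018962 -0.14870503  0.06096698] 0.06322429238577043 [ 8.66252463e-05  8.85589446e-06 -9.99999996e-01]
```

No contact force at 3 mm below the face, so the bit has dropped straight into the slot. I continue down.

```bash
python3 -m crank '[1.5,0,0,0,0,0,0, 1.5,0,0,0,0,0,0, 1.5,0,0,0,0,0,0, 1.5,0,0,0,0,0,0, 0,0,0,0,0,0,0]';  python3 -c "
from h import *
s=ctrl.get_state();Rm=R.from_rotvec(s['tool_rot']).as_matrix();tx,ty,tz=Rm.T;print(s['position'],s['ft_force'],s['torque'],s['position']+.259*tx+.0021*tz,np.arctan2(tz[1],tz[0]),tx)"
```

```text
time: 12.48
position: [0.518, -0.1488, 0.3138]
tool_rot: [-0.05, 1.57, 0.05]
ft_force: [-0.4, 0.3, -1.4]
grip_width: 0.135
[ 0.51801182 -0.14879461  0.31378059] [-0.43144778  0.28663397 -1.39068434] [0.0119025  0.04214933 0.03324996] [ 0.5200462  -0.14864644  0.0547801 ] 0.06318921877550125 [-2.37178599e-04  6.00925557e-05 -9.99999970e-01]
```

```bash
python3 -m crank '[1,0,0,0,0,0,0, 1,0,0,0,0,0,0, 0.8,0,0,0,0,0,0, 0.6,0,0,0,0,0,0, 0,0,0,0,0,0,0]';  python3 -c "
from h import *
s=ctrl.get_state();Rm=R.from_rotvec(s['tool_rot']).as_matrix();tx,ty,tz=Rm.T;print(s['position'],s['ft_force'],s['torque'],s['position']+.259*tx+.0021*tz,np.arctan2(tz[1],tz[0]),tx)"
```

```text
time: 13.1
position: [0.518, -0.1488, 0.3105]
tool_rot: [-0.05, 1.57, 0.05]
ft_force: [-0.7, 0.7, -0.5]
grip_width: 0.132
[ 0.51804386 -0.14882183  0.31049244] [-0.69713682  0.72065923 -0.54675888] [ 0.06398123 -0.02410511 -0.03899526] [ 0.52012962 -0.14867575  0.05149237] 0.06319538297517796 [-3.87964348e-05  5.19640920e-05 -9.99999998e-01]
```

```bash
python3 -m crank '[0.4,0,0,0,0,0,0, 0.4,0,0,0,0,0,0, 0.4,0,0,0,0,0,0, 0,0,0,0,0,0,0, 0,0,0,0,0,0,0]';  python3 -c "
from h import *
s=ctrl.get_state();Rm=R.from_rotvec(s['tool_rot']).as_matrix();tx,ty,tz=Rm.T;print(s['position'],s['ft_force'],s['torque'],s['position']+.259*tx+.0021*tz,np.arctan2(tz[1],tz[0]),tx)"
```

```text
time: 13.72
position: [0.5181, -0.1488, 0.3094]
tool_rot: [-0.05, 1.57, 0.05]
ft_force: [0.3, 0.1, -1.4]
grip_width: 0.132
[ 0.51806119 -0.14882649  0.30937574] [ 0.26227383  0.09738808 -1.43340821] [ 0.00856384 -0.01576817  0.015323  ] [ 0.52017297 -0.14868068  0.05037587] 0.0631806267158857 [ 6.16523215e-05  5.10125274e-05 -9.99999997e-01]
```

```bash
python3 -m crank '[0.3,0,0,0,0,0,0, 0.3,0,0,0,0,0,0, 0.3,0,0,0,0,0,0, 0.3,0,0,0,0,0,0, 0,0,0,0,0,0,0]';  python3 -c "
from h import *
s=ctrl.get_state();Rm=R.from_rotvec(s['tool_rot']).as_matrix();tx,ty,tz=Rm.T;print(s['position'],s['ft_force'],s['torque'],s['position']+.259*tx+.0021*tz,np.arctan2(tz[1],tz[0]),tx)"
```

```text
time: 14.35
position: [0.5182, -0.1489, 0.3088]
tool_rot: [-0.049, 1.57, 0.05]
ft_force: [-1.6, 1.0, 4.8]
grip_width: 0.134
[ 0.51816503 -0.1489166   0.30875728] [-1.61493118  1.03789163  4.80155146] [0.14039171 0.51471622 0.00413823] [ 0.52042759 -0.14874707  0.0497587 ] 0.06312630657484093 [ 6.43810531e-04  1.43059052e-04 -9.99999783e-01]
```

Floor contact: the tip is at 0.0498 and Fz rose about 6 N, so the key is home. I turn clockwise in small steps, shifting to keep the key's axis fixed.

```bash
python3 -m crank '[0,0.14,0,0.08,0,0,0, 0,0.14,0,0.08,0,0,0, 0,0.14,0,0.08,0,0,0, 0,0.14,0,0.08,0,0,0, 0,0,0,0,0,0,0]' 55;  cat > q.py <<'E'
from h import *
s=ctrl.get_state();Rm=R.from_rotvec(s['tool_rot']).as_matrix();tx,ty,tz=Rm.T;print("F",s['ft_force'].round(2),"M",s['torque'].round(3),"tip",(s['position']+.259*tx+.0021*tz).round(4),"yaw rel marks",round(np.arctan2(tz[1],tz[0])+.0225,3),"tilt",tx.round(4), "Ftool",(Rm.T@s['ft_force']).round(2))
E
python3 q.py
```

```text
time: 14.98
position: [0.5184, -0.1483, 0.3088]
tool_rot: [0.201, 1.56, -0.201]
ft_force: [-1.3, 1.0, 5.7]
grip_width: 0.138
F [-1.34  0.96  5.73] M [0.067 0.397 0.044] tip [ 0.5207 -0.1489  0.0498] yaw rel marks -0.233 tilt [ 1.1e-03 -2.0e-04 -1.0e+00] Ftool [-5.73  0.59 -1.53]
```

```bash
python3 -m crank '[0,0.16,-0.15,0.09,0,0,0, 0,0.16,-0.15,0.09,0,0,0, 0,0.16,-0.1,0.09,0,0,0, 0,0.16,-0.1,0.09,0,0,0, 0,0,0,0,0,0,0]' 55;python3 q.py
```

```text
time: 15.6
position: [0.5182, -0.1479, 0.3087]
tool_rot: [0.481, 1.515, -0.482]
ft_force: [-1.3, -1.2, 5.8]
grip_width: 0.133
F [-1.3  -1.2   5.78] M [-0.317  0.129  0.033] tip [ 0.5203 -0.1493  0.0497] yaw rel marks -0.592 tilt [ 1.5e-03 -8.0e-04 -1.0e+00] Ftool [-5.78 -1.73 -0.36]
```

```bash
python3 -m crank '[0,0.16,0,0.09,0,0,0, 0,0.16,0,0.09,0,0,0, 0,0.16,0,0.09,0,0,0, 0,0.16,0,0.09,0,0,0, 0,0,0,0,0,0,0]' 55;python3 q.py
```

```text
time: 16.23
position: [0.5185, -0.1476, 0.3087]
tool_rot: [0.76, 1.432, -0.76]
ft_force: [-0.4, -1.0, 5.8]
grip_width: 0.137
F [-0.39 -1.    5.82] M [-0.414  0.249 -0.042] tip [ 0.52   -0.1496  0.0497] yaw rel marks -0.952 tilt [ 1.2e-03 -9.0e-04 -1.0e+00] Ftool [-5.82 -0.88  0.62]
```

```bash
python3 -m crank '[0,0.1,-0.1,0.09,0,0,0, 0,0.1,-0.1,0.09,0,0,0, 0,0.1,-0.1,0.09,0,0,0, 0,0.1,-0.1,0.09,0,0,0, 0,0,0,0,0,0,0]' 55;python3 q.py; python3 - <<'E'
from h import *
im=ctrl.get_image("scene")[230:370,300:460,::-1]; cv2.imwrite("pics/s7.png",cv2.resize(im,None,fx=4,fy=4,interpolation=cv2.INTER_CUBIC))
im=ctrl.get_image("top")[130:260,350:480,::-1]; cv2.imwrite("pics/t7.png",cv2.resize(im,None,fx=4,fy=4,interpolation=cv2.INTER_CUBIC))
E
```

```text
time: 16.85
position: [0.5187, -0.1473, 0.3087]
tool_rot: [1.033, 1.31, -1.034]
ft_force: [-0.5, -1.9, 5.3]
grip_width: 0.133
F [-0.51 -1.87  5.28] M [-0.558  0.276  0.058] tip [ 0.5196 -0.1497  0.0497] yaw rel marks -1.313 tilt [ 0.0013 -0.0013 -1.    ] Ftool [-5.27 -0.93  1.71]
```

View pics/s7.png

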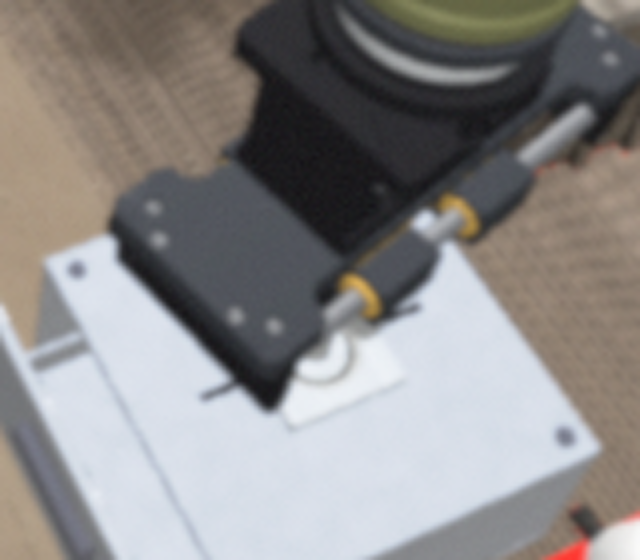

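View pics/t7.png

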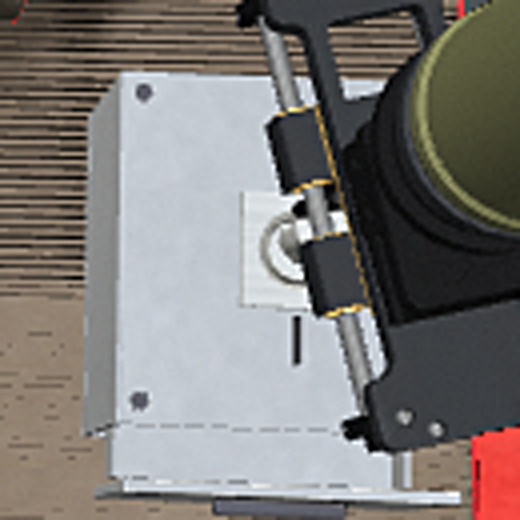

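Both views show the drawer sprung open by about the expected 30 mm (gap at the bottom left of the box), with the key collar seated in the bore at about (295,250) of the top crop. I release and retreat straight up.

```bash
python3 -m crank '[0,0,0,0,0,0,20, 0,0,0,0,0,0,40, 0,0,0,0,0,0,60, 0,0,0,0,0,0,60, 0,0,0,0,0,0,60]' ;python3 q.py; python3 - <<'E'
from h import *
im=ctrl.get_image("wrist")[:,:,::-1]; cv2.imwrite("pics/w8.png",im)
E
```

```text
time: 17.58
position: [0.5183, -0.1463, 0.3078]
tool_rot: [1.035, 1.312, -1.035]
ft_force: [-0.1, -0.1, 1.0]
grip_width: 0.595
F [-0.07 -0.09  0.97] M [-0.023  0.036 -0.038] tip [ 0.5187 -0.1483  0.0488] yaw rel marks -1.314 tilt [-6.e-04  2.e-04 -1.e+00] Ftool [-0.97 -0.09  0.07]
```

View pics/w8.png

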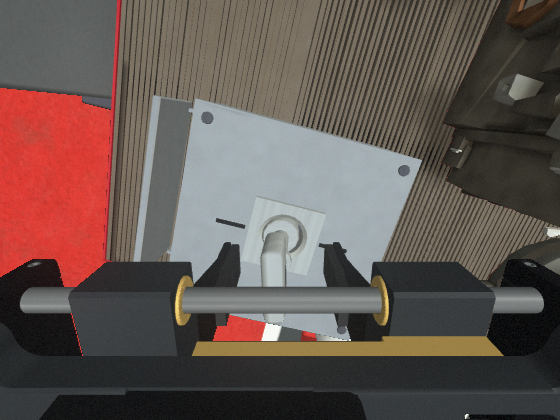

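The key stands free between the open fingers and the collar is in the bore at (280,235). I lift clear.

```bash
python3 -m crank '[-10,0,0,0,0,0,60, -25,0,0,0,0,0,60, -40,0,0,0,0,0,60, -40,0,0,0,0,0,60, 0,0,0,0,0,0,60]' ; python3 -m crank '[0,0,-40,0,0,0,60, 0,0,-40,0,0,0,60, 0,0,-30,0,0,0,60, 0,0,0,0,0,0,60, 0,0,0,0,0,0,60]';python3 q.py; python3 - <<'E'
from h import *
st=ctrl.get_state();im=ctrl.get_image("wrist");cv2.imwrite("pics/w9.png",im[:,:,::-1])
im=ctrl.get_image("scene");cv2.imwrite("pics/s9.png",cv2.resize(im[100:400,180:480,::-1],None,fx=2,fy=2,interpolation=cv2.INTER_CUBIC))
im=ctrl.get_image("top");cv2.imwrite("pics/t9.png",im[:,:,::-1])
S=M("scene");c=cv2.resize(cv2.imread("pics/s9.png")[260:540,240:540],None,fx=2,fy=2)
for n,yaw in(("a",-1.313-.0225),):
    draw_key(c,S,np.array([.5195,-.1484,.05]),np.array([np.cos(yaw),np.sin(yaw),0]),np.array([0,0,1.]),4,np.array([300,230.]))
cv2.imwrite("pics/s9k.png",c)
E
```

```text
time: 18.25
position: [0.5193, -0.1472, 0.4274]
tool_rot: [1.038, 1.304, -1.031]
ft_force: [-0.1, -0.2, -0.7]
grip_width: 0.688
time: 18.88
position: [0.4929, -0.0403, 0.423]
tool_rot: [1.035, 1.31, -1.036]
ft_force: [0.7, 0.2, -1.1]
grip_width: 0.688
F [ 0.75  0.21 -1.07] M [-0.076  0.014 -0.001] tip [ 0.4933 -0.0425  0.164 ] yaw rel marks -1.315 tilt [-2.e-04 -5.e-04 -1.e+00] Ftool [ 1.07  0.78 -0.04]
```

View pics/s9k.png

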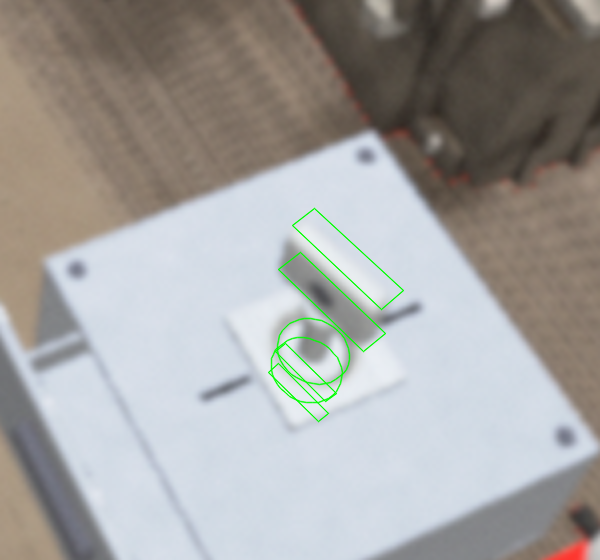

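View pics/t9.png

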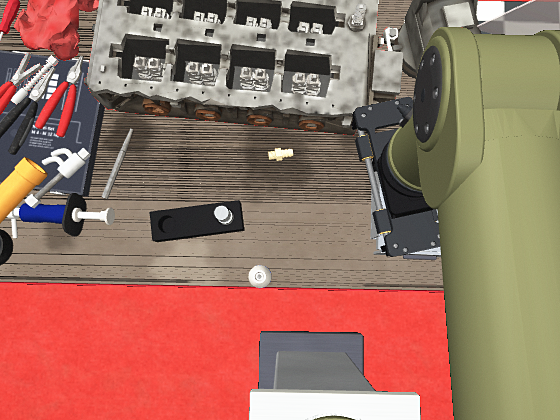

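View pics/s9.png

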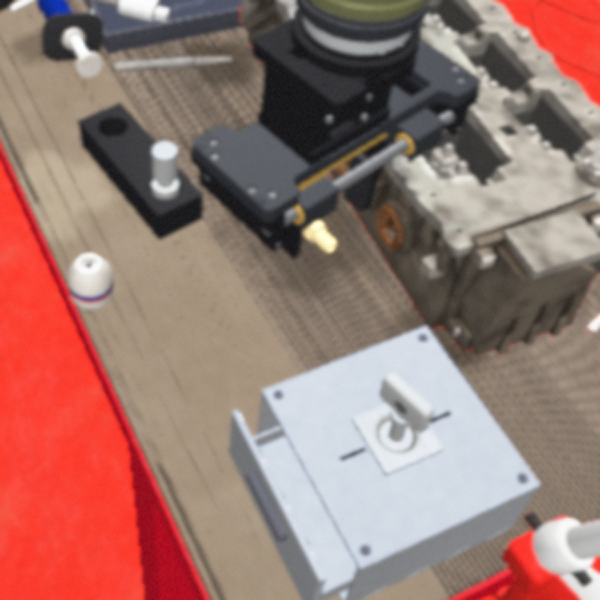

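```bash
python3 - <<'E'
from h import *
im=ctrl.get_image("scene")
c=cv2.resize(im[270:350,350:430,::-1],None,fx=7,fy=7,interpolation=cv2.INTER_CUBIC)
draw_key(c,M("scene"),np.array([.5195,-.1484,.05]),np.array([np.cos(-1.335),np.sin(-1.335),0]),np.array([0,0,1.]),7,np.array([350,270.]))
cv2.imwrite("pics/s10.png",c)
E
```

```text
(no output)
```

View pics/s10.png

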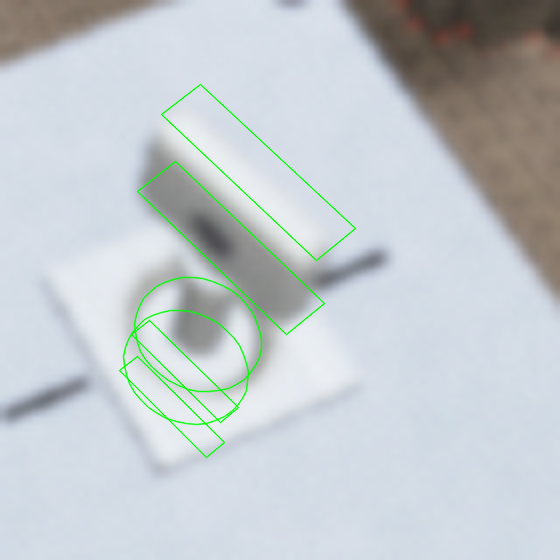

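View pics/w9.png

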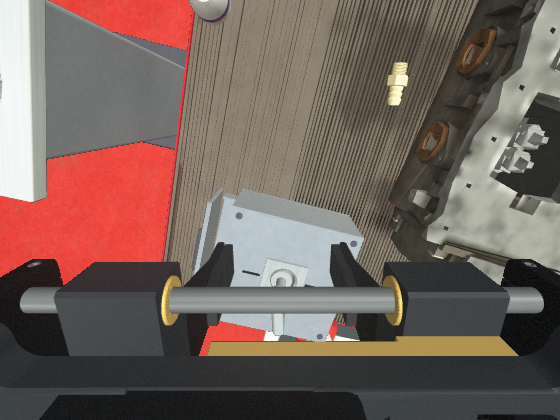

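The three bystanders are unmoved, the drawer is open and the key stands in the lock. The scene overlay hints at a small lean of the handle, so I take a look from above with the wrist camera to measure it.

```bash
python3 -m crank '[0,0,50,0,0,0,60, 0,0,50,0,0,0,60, 0,0,50,0,0,0,60, 0,0,0,0,0,0,60, 0,0,0,0,0,0,60]';python3 - <<'E'
from h import *
st=ctrl.get_state();im=ctrl.get_image("wrist");w=M("wrist",wrist_w2c(st))
pz=proj(w,[.5195,-.1484,.11]);off=np.array([int(pz[0])-45,int(pz[1])-45]);print(off,st['position'])
c=im[off[1]:off[1]+90,off[0]:off[0]+90,::-1];c=cv2.resize(c,None,fx=6,fy=6,interpolation=cv2.INTER_CUBIC)
cv2.imwrite("pics/w11.png",c)
draw_key(c,w,np.array([.5195,-.1484,.05]),np.array([np.cos(-1.335),np.sin(-1.335),0]),np.array([0,0,1.]),6,off.astype(float))
cv2.imwrite("pics/w11k.png",c)
import pickle;pickle.dump((st,off),open("w11.pkl","wb"))
E
```

```text
time: 19.7
position: [0.5277, -0.1854, 0.4229]
tool_rot: [1.036, 1.311, -1.036]
ft_force: [-0.2, 1.1, -0.1]
grip_width: 0.689
[236 118] [ 0.52772515 -0.18542505  0.42285092]
```

View pics/w11.png

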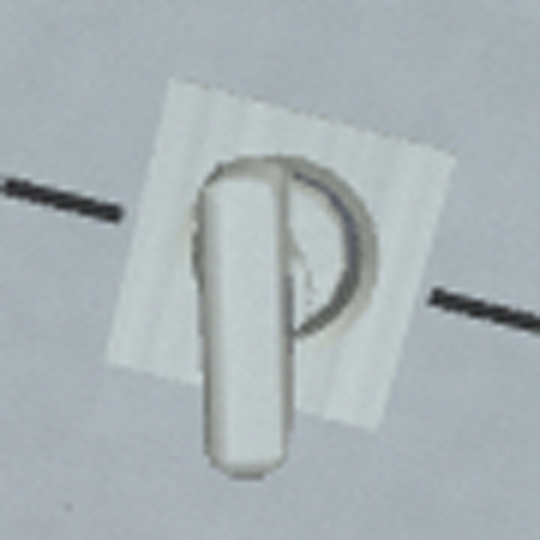

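View pics/w11k.png

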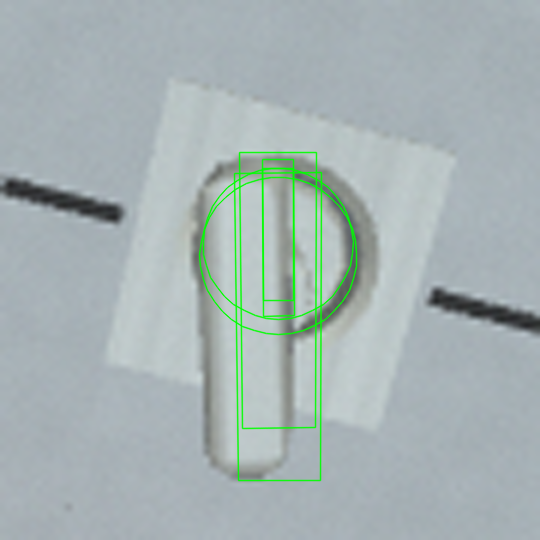

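The handle top is displaced 4.6 mm sideways at 108 mm height. With the tip up to 1 mm off axis, that is a lean of about 0.05 rad, which is the play in slot and bore and well under 0.12. The collar is inside the bore and the robot is clear, so I hand in.

```bash
python3 -c "
from bench import ctrl
print(ctrl.close_job())"
```

```text
the job is handed in; nothing more can be done
None
```

I took the key from the holder block and pushed it fully home in the lock, then turned it clockwise until the drawer sprung open. I then let go, lifted the gripper clear and handed in at about 20 s. No verdict was reported.

- **Finding the slot:** I did not have to feel round for it. The wrist camera showed the slot about 0.08 rad counter-clockwise of the marks, and the key dropped straight in at that angle.
- **Forces:** at the end of each move the wrist force was no more than about 6 N pressing down and about 2 N sideways. Forces between those readings were not seen.
- **Key home:** the tip stopped at about 0.0498 m with contact felt, against 0.050 m for the slot floor.
- **Drawer:** I turned the key to about 1.31 rad clockwise of the marks. The scene, top and wrist views then all showed the drawer standing open; I judged the opening by eye as about the expected 30 mm and did not measure it.
- **Other objects:** the plug gauge, drill chuck and hose fitting look unmoved in the last top view.

**Disagreements:**
- The free key leans slightly. The handle top stood 4.6 mm to one side, about 0.05 rad, within the 0.12 allowed. A rougher reading from the scene view suggested up to 0.09 rad, but the play in the slot and bore should limit it to about 0.06.
- The key sat about 2 mm further along the tool in the gripper than I measured before grasping. I corrected for this during insertion and turning.

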